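Release the ratchet pawl and lower a clutch-pack press

ROBOT

A 6-joint arm with a two-finger parallel gripper is mounted at the origin on the work surface. World frame = base frame: x ahead of the robot, y to its left, z up, the work surface at z = 0. Lengths are in m, angles in rad, forces in N, time in s.
With the tool pointing down it reaches from about 0.35 to 0.725 m from the base axis. Payload 4.3 kg.
Tool frame: the origin (TCP) lies at the very end of the fingers, on their centre line; the grasp point (between the pads) lies 19 mm behind it; z points along the fingers, y is the direction in which the jaws open and shut (so a half turn about z gives the same grasp; the last joint's range is limited). The gripper opens to 85 mm and grips with 20 to 120 N. Pads are 22 mm wide; open, the fingers measure 114 mm over their backs; the gripper's body (76 mm by 85 mm) begins 54 mm behind the grasp point. The pads swing forward as they close: fully open they stand 13 mm farther back than shut.
Start: joints at [-1.308, 0.377, 0.081, 1.274, 0, 1.46], TCP at [0.209, -0.536, 0.231] pointing down, gripper open.
Joint ranges: [-2.72, 2.72], [-0.84, 1.66], [-1.02, 1.22], [-1.77, 2.12], [-1.37, 1.28], [-3.14, 3.14]. Speed limits (rad/s): [2.57, 2.57, 3.14, 3.14, 3.14, 3.14].

INTERFACE

Orientations are given as a unit quaternion [x, y, z, w].
In Python, from plant import readout, eyes, ctrl gives the robot as it stands.
- The arm moves only by the tool carry_out, never from a script. Its argument "targets" is a list of rows, each an object with "offset": the shift along the world's x, y, z in cm, a list of three; "dr": the turn, a rotation vector about the world's x, y, z in units of 10 degrees (1.0 is 10 degrees), a list of three; "claw": the finger opening in cm, from 0 to 8.54. A call has 1 to 20 rows; each row is the pose to reach, as a shift and turn from the pose commanded when the call began; what a row does not reach only later rows make up. A row lasts 1/8 s, in which the tool goes at most 62.5 mm and 10.7 degrees, less where a joint would pass 70% of its speed; a pose out of reach is approached as far as the arm can. A call with a gripper value outside its range is refused whole. The fingers move at their own pace and stop on an object; "newtons" is the grip in N (left out, the last holds). Time passes only in rows, so rows that repeat a pose let the fingers close. It gives the time, the measured TCP pose, the force and the opening at its end, in the units of the state.
- readout.state(): the state, without advancing time (a new reading comes with each control period).
- eyes.read_camera(name): name is "scene" or "top" or "wrist"; returns (picture, depth): 480x640x3 uint8, blue, green, red; 480x640 float32, m along the optical axis (not along the pixel's ray), 0 where there is no reading.
- eyes.get_calibration(name): a dict with "fx", "fy", "cx", "cy" (pixels), "k1" (the pictures are not rectified: a ray, as slopes to the right and down, at radius r is drawn at 1 + k1 r^2 times it, then the intrinsics apply), "rvec" (rotation vector, rad) and "tvec" (3), from world to camera coordinates, as OpenCV has them; the wrist camera has in their place "tool_from_camera" (4x4, takes a point from camera to tool coordinates, whose origin is the TCP and whose axes are the flange's). Camera axes: x right, y down, z forward; pixel columns grow to the right and rows downward; lengths in m; the calibration is good to about 2 mm. A picture is of the moment at which its call begins: read the wrist's pose just before it. get_calibration takes no time and is no camera call.
- ctrl.job_done(): hands the job in, once; it reports no verdict.
The state is a dict: "time_s": time; "qpos": joint angles; "qd": joint speeds; "effort": joint torques, N m; "tool_pos": TCP position; "orientation": TCP orientation; "force": force on the tool from outside, world axes, zero at the start; "wrist_torque": the same for the moment, N m; "width": finger opening in m.
Only numpy, scipy, OpenCV 4.12 (cv2) and the standard library are available. Lean on these libraries where they do the work, as an engineer would, in place of code of your own. Each camera call takes 0.05 s, during which the arm holds its last target.

TASK

On the bench press, press the ratchet pawl's tab down until its hook swings clear of the teeth, then push the raised lever all the way down until its foot rests on the clutch plates, leaving the pawl off and the lever down. Only press and push with the fingers: nothing is to be lifted or picked up, and the other things on the bench are left alone.

Things in the scene. Friction and masses are not known exactly. Their poses are not given: they have to be found in the camera images.
- press: Clutch-pack press of grey steel, fixed. Origin: under its 12 mm base plate, straight below the lever hinge; z up. Own y axis: drum and lever at -y, pawl at +y. Base plate x -65..65, y -215..145 mm. Cheek plates at x +-17 mm, 169 mm high near the hinge, 97 mm at y -50..80. Drum with clutch plates at y -105 mm, 108 mm across, top 100 mm high. Free space above lever and tab.
- lever (a joint): Lever angle, rad, about the press's x axis; grows as the grip goes down. At 0 it points 0.70 rad above level towards the press's -y; at 0.75 (hard stop) its foot rests on the clutch plates. Starts 0 to 0.05. Pawl engaged: a tooth stops it at about 0.07. Stiff hinge, stays where left; about 4 to 8 N down at the grip moves it. Three teeth pass the hook. Must not be raised above its start.
- lever_hinge (a point): Centre of the lever's hinge, 150 mm above the bench; its frame turns with the lever (x along the hinge axis).
- lever_grip (a point): Middle of the top face of the lever's black rubber grip (75 mm long along the lever, 34 mm wide, 26 mm thick), 185 mm from the hinge along the lever and 13 mm above its centre line. Where to push. About 279 mm high at angle 0, about 154 mm at 0.75; it moves in an arc about the hinge.
- pawl (a joint): Pawl angle, rad: 0 hooked into the teeth, grows as its tab is pressed down; the hook is clear of the teeth from about 0.17, hard stop at 0.30. Starts 0 to 0.02. Stiff pivot without a spring: it stays where it is left; takes about 3 to 4 N at the tab.
- pawl_pivot (a point): Pivot of the dark steel pawl, 55 mm from the hinge towards the press's +y, 80 mm above the bench; turns about the press's x axis.
- pawl_tab (a point): Middle of the top face of the pawl's thumb tab, a flat steel pad of 36 mm (x) by 44 mm (y), 6 mm thick, the part furthest to the press's +y. At angle 0 it is 95 mm further in y than the pivot and 35 mm above it (115 mm above the bench); at 0.30 it has gone 29 mm down and 6 mm outwards (+y).
- plates: Bystander: loose stack of toothed clutch plates, ring of 108 mm across, 20 mm high; origin under its centre.
- oil: Bystander: grey oil bottle, 52 mm across, 115 mm tall; origin under its centre.
- hub: Bystander: steel hub, flange of 60 mm across, 42 mm tall; origin under its centre.
- spanner: Bystander: open spanner lying flat, 180 mm long along its x; origin under its centre.

How it is judged:
By the outcome, as a careful person would: the job done as asked, in the order asked, and still so for the second after the job is handed in, with the robot touching nothing.
It also fails if it takes over 48 s, if anything falls off the work surface, if the arm or the gripper's body presses on something with over 40 N, if the wrist force passes 120 N, or if a joint passes its speed limit or range.

## Working session

There is one attempt and no reset: what is moved stays moved. The work goes in short steps, Python scripts to look and compute and a tool call to move; the robot and the scene stay as the last step left them, time stands still between calls to the robot, and variables do not carry over. Pictures are saved under pics/ and viewed, and the job is handed in when it is done.

Besides the shell and the picture viewer there is one more tool, called by a JSON object that holds its "op" and its "data". carry_out: Moves the arm, as the interface text tells. Its arguments: {"type":"object","properties":{"targets":{"type":"array"},"newtons":{"type":"number"}},"required":["targets"]}

```bash
ls; mkdir -p pics
python3 - <<'E'
from plant import readout, eyes
import cv2,numpy as np
print(readout.state())
for n in ("scene","top"):
    p,d=eyes.read_camera(n); cv2.imwrite(f"pics/{n}0.png",p); np.save(f"pics/{n}0.npy",d); print(n,eyes.get_calibration(n))
print(eyes.get_calibration("wrist"))
E
```

```text
pics
{'time_s': 0.0, 'qpos': array([-1.30829812e+00,  3.78037996e-01,  7.96377710e-02,  1.27440683e+00,
        3.00688409e-05,  1.46050942e+00]), 'qd': array([ 0.00158533, -0.0007254 , -0.00060653,  0.0001911 , -0.00082921,
       -0.00065768]), 'effort': array([ 1.71399191e-03, -4.63609958e+01,  2.69871604e+01,  2.08558969e-02,
       -3.58816314e-04, -5.40773229e-06]), 'tool_pos': array([ 0.20927229, -0.53486504,  0.23037979]), 'orientation': array([ 9.82678647e-01,  1.85315042e-01, -6.14490097e-05, -1.00359516e-03]), 'force': array([ 0.22942027,  0.19246729, -0.60832532]), 'wrist_torque': array([-0.01239526,  0.01173779, -0.00580024]), 'width': 0.08555916388137798}
scene {'fx': 445.4430872641243, 'fy': 445.4430872641243, 'cx': 319.559165460026, 'cy': 238.29636305229832, 'k1': -0.010597329269369763, 'rvec': array([ 2.36887154,  0.6937021 , -0.23952049]), 'tvec': array([-0.520581  , -0.09553618,  0.98125754])}
top {'fx': 528.7818235183153, 'fy': 528.7818235183153, 'cx': 315.2911485163339, 'cy': 242.50915230449107, 'k1': -0.003952701676393429, 'rvec': array([ 2.2308225 , -2.18442259, -0.02117913]), 'tvec': array([0.04609536, 0.56613212, 0.93129729])}
{'fx': 339.99111457726804, 'fy': 339.99111457726804, 'cx': 317.84291800159673, 'cy': 237.19184672156658, 'k1': -0.03617735946396608, 'tool_from_camera': array([[ 5.63467023e-04, -9.64487226e-01, -2.64128896e-01,
         6.68100210e-02],
       [ 9.99999576e-01,  3.51254963e-04,  8.50667467e-04,
        -6.96762708e-05],
       [-7.27681319e-04, -2.64129264e-01,  9.64487015e-01,
        -1.42589991e-01],
       [ 0.00000000e+00,  0.00000000e+00,  0.00000000e+00,
         1.00000000e+00]])}
```

View pics/scene0.png

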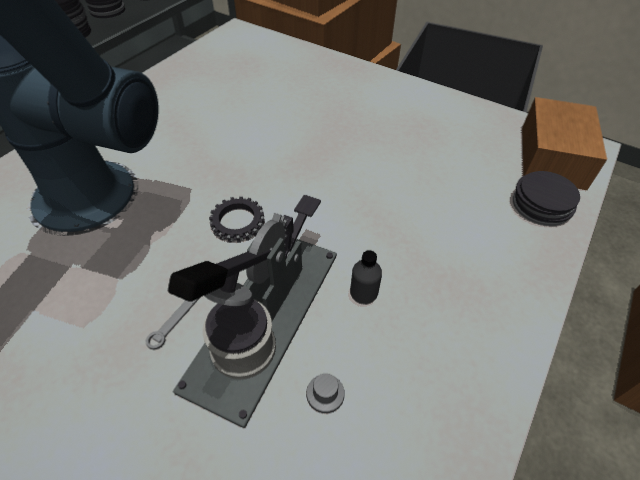

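View pics/top0.png

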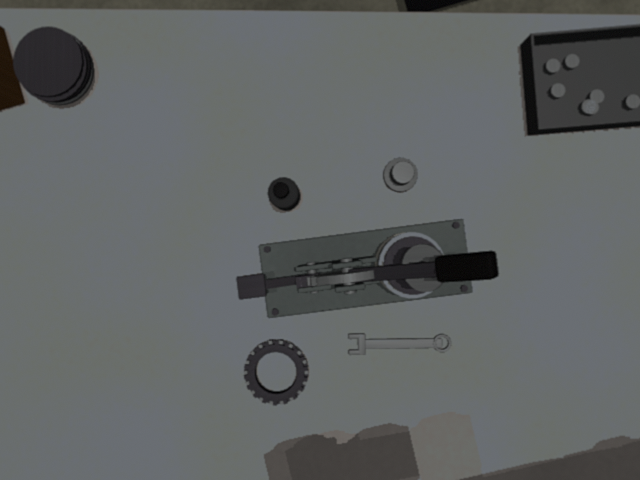

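The top view shows the base plate's corners near (260,244), (463,220), (472,292) and (270,318). The tab is at about (252,287) and the grip at (467,266). I'll enlarge it to refine these.

```bash
cat > h.py <<'E'
import numpy as np,cv2
from plant import eyes
def ray(n,u,v):
    c=eyes.get_calibration(n)
    K=np.array([[c['fx'],0,c['cx']],[0,c['fy'],c['cy']],[0,0,1]])
    s=cv2.undistortPoints(np.array([[[u,v]]],float),K,np.array([c['k1'],0,0,0.]))[0,0]
    R=cv2.Rodrigues(c['rvec'])[0]; 
    return -R.T@c['tvec'], R.T@np.array([s[0],s[1],1])
def atz(n,u,v,z):
    o,d=ray(n,u,v); return o+d*(z-o[2])/d[2]
def atdepth(n,u,v,D):
    o,d=ray(n,u,v); return o+d*D
def proj(n,P):
    c=eyes.get_calibration(n)
    K=np.array([[c['fx'],0,c['cx']],[0,c['fy'],c['cy']],[0,0,1]])
    return cv2.projectPoints(np.atleast_2d(P).astype(float),c['rvec'],c['tvec'],K,np.array([c['k1'],0,0,0.]))[0][:,0]
E
python3 - <<'E'
import cv2
p=cv2.imread('pics/top0.png')
c=cv2.resize(p[205:330,230:505],None,fx=2.9,fy=2.9,interpolation=cv2.INTER_CUBIC)
cv2.imwrite('pics/c1.png',cv2.convertScaleAbs(c,alpha=2))
E
```

```text
(no output)
```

View pics/c1.png

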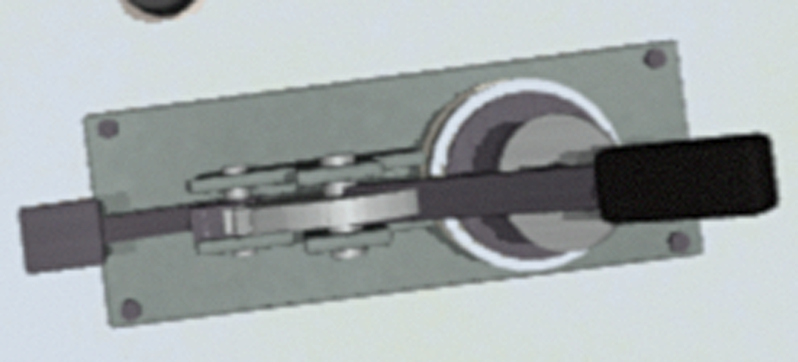

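The enlarged crop has the plate corners at (85,116), (676,41), (703,253) and (111,326). The tab's centre is at (63,235) and the grip's at (687,177).

Run:
```python
from h import *
f=lambda u,v:(230+(u+.5)/2.9-.5,205+(v+.5)/2.9-.5)
C=[atz('top',*f(*q),.012) for q in [(85,116),(676,41),(703,253),(111,326)]]
for a in C: print(a.round(4))
print([np.linalg.norm(C[i]-C[(i+1)%4]).round(4) for i in range(4)])
# fit rigid: local corners: image left = +y. 
for s in (1,-1):
    L=np.array([[s*.065,.145],[s*.065,-.215],[-s*.065,-.215],[-s*.065,.145]])
    W=np.array(C)[:,:2]; Lc=L-L.mean(0); Wc=W-W.mean(0)
    th=np.arctan2((Lc[:,0]*Wc[:,1]-Lc[:,1]*Wc[:,0]).sum(),(Lc*Wc).sum())
    R=np.array([[np.cos(th),-np.sin(th)],[np.sin(th),np.cos(th)]]); o=W.mean(0)-R@L.mean(0)
    r=W-(L@R.T+o); print(s,th,o,abs(r).max())
    if abs(r).max()<.02:
        w=lambda x,y,z:np.r_[R@[x,y]+o,z]
        d=np.load('pics/top0.npy')
        pts={'tab':w(0,.15,.115),'hinge':w(0,0,.15)}
        for a in (0,.05,.07,.3,.5,.75):
            e=.70-a; pts['grip%g'%a]=w(0,-(.185*np.cos(e)-.013*-1*0)+.013*-0 if 0 else -(.185*np.cos(e))+.013*np.sin(e),.15+.185*np.sin(e)+.013*np.cos(e))
        for k,v in pts.items(): print(k,v.round(4),proj('top',v).round(1),proj('scene',v).round(1), 'r',np.hypot(*v[:2]).round(3))
        print('axes press y',R[:,1])
d=np.load('pics/top0.npy')
for q in [(63,235),(687,177),(660,180),(720,170)]:
    u,v=f(*q); D=d[int(round(v)),int(round(u))]; print(q,(round(u),round(v)),D,atdepth('top',u,v,D).round(4))
```

```text
[0.5591 0.1562 0.012 ]
[ 0.6115 -0.1973  0.012 ]
[ 0.4851 -0.2158  0.012 ]
[0.4329 0.1378 0.012 ]
[np.float64(0.3573), np.float64(0.1277), np.float64(0.3574), np.float64(0.1275)]
1 0.14655606353477713 [0.5170504  0.00483709] 0.0015934873497247815
tab [0.4951 0.1532 0.115 ] [[251.4 285.9]] [[308.6 204.8]] r 0.518
hinge [0.5171 0.0048 0.15  ] [[348.1 275.2]] [[267.6 252.7]] r 0.517
grip0 [ 0.5365 -0.1269  0.2791] [[459.5 267.9]] [[203.8 267.7]] r 0.551
grip0.05 [ 0.5374 -0.1331  0.2723] [[463.2 267. ]] [[201.9 275.1]] r 0.554
grip0.07 [ 0.5378 -0.1355  0.2695] [[464.5 266.6]] [[201.2 278. ]] r 0.555
grip0.3 [ 0.5412 -0.1587  0.234 ] [[475.4 263.3]] [[196.  309.6]] r 0.564
grip0.5 [ 0.5432 -0.172   0.1995] [[478.1 261.2]] [[195.7 332.5]] r 0.57
grip0.75 [ 0.5441 -0.1786  0.1537] [[473.8 259.7]] [[200.1 353.1]] r 0.573
axes press y [-0.14603199  0.98927987]
-1 0.14688705364419014 [0.51703894 0.0048354 ] 0.12771682401295065
(63, 235) (251, 286) 0.8227305 [0.4953 0.1534 0.1141]
(687, 177) (467, 266) 0.646886 [ 0.5395 -0.1343  0.2834]
(660, 180) (457, 267) 0.6563243 [ 0.5376 -0.1253  0.2742]
(720, 170) (478, 263) 0.637688 [ 0.543  -0.1456  0.2924]
```

{"op": "carry_out", "data": {"targets": [{"offset":[0,0,5],"dr":[0,0,0],"claw":0},{"offset":[1,3,10],"dr":[0,0,0.4],"claw":0},{"offset":[3,7,13],"dr":[0,0,0.9],"claw":0},{"offset":[5,12,14],"dr":[0,0,1.4],"claw":0},{"offset":[7,17,14],"dr":[0,0,2],"claw":0},{"offset":[9,22,14],"dr":[0,0,2.6],"claw":0},{"offset":[11,27,14],"dr":[0,0,3.2],"claw":0},{"offset":[13,32,14],"dr":[0,0,3.8],"claw":0},{"offset":[15,37,14],"dr":[0,0,4.4],"claw":0},{"offset":[17,42,14],"dr":[0,0,5],"claw":0},{"offset":[19,47,14],"dr":[0,0,5.6],"claw":0},{"offset":[21.5,52,14],"dr":[0,0,6.2],"claw":0},{"offset":[24,57,13],"dr":[0,0,6.8],"claw":0},{"offset":[26,62,9],"dr":[0,0,7.3],"claw":0},{"offset":[27.6,66,5],"dr":[0,0,7.7],"claw":0},{"offset":[28.6,68.9,0],"dr":[0,0,7.7],"claw":0},{"offset":[28.6,68.9,-5],"dr":[0,0,7.7],"claw":0},{"offset":[28.6,68.9,-8],"dr":[0,0,7.7],"claw":0},{"offset":[28.6,68.9,-8],"dr":[0,0,7.7],"claw":0},{"offset":[28.6,68.9,-8],"dr":[0,0,7.7],"claw":0}]}}

```text
time_s: 2.6
tool_pos: [0.4961, 0.1535, 0.1525]
orientation: [0.654, 0.757, 0.001, 0.0]
force: [-0.4, -1.0, 0.8]
width: 0.0001
```

{"op": "carry_out", "data": {"targets": [{"offset":[-0.1,0,-2],"dr":[0,0,0],"claw":0},{"offset":[-0.1,0,-3],"dr":[0,0,0],"claw":0},{"offset":[-0.1,0,-3.6],"dr":[0,0,0],"claw":0},{"offset":[-0.1,0.1,-4],"dr":[0,0,0],"claw":0},{"offset":[-0.1,0.2,-4.4],"dr":[0,0,0],"claw":0},{"offset":[-0.1,0.3,-4.8],"dr":[0,0,0],"claw":0},{"offset":[-0.15,0.4,-5.2],"dr":[0,0,0],"claw":0},{"offset":[-0.15,0.5,-5.6],"dr":[0,0,0],"claw":0},{"offset":[-0.15,0.5,-5.9],"dr":[0,0,0],"claw":0},{"offset":[-0.15,0.5,-5.9],"dr":[0,0,0],"claw":0},{"offset":[-0.15,0.5,-5.9],"dr":[0,0,0],"claw":0}]}}

```text
time_s: 3.98
tool_pos: [0.494, 0.1582, 0.0922]
orientation: [0.654, 0.757, -0.0, 0.0]
force: [0.9, 1.7, 1.3]
width: -0.0003
```

{"op": "carry_out", "data": {"targets": [{"offset":[0,0,-0.2],"dr":[0,0,0],"claw":0},{"offset":[0,0,-0.3],"dr":[0,0,0],"claw":0}]}}

```text
time_s: 4.22
tool_pos: [0.494, 0.1585, 0.0894]
orientation: [0.654, 0.757, 0.0, 0.0]
force: [-1.3, 3.1, 3.9]
width: 0.0003
```

Run:
```python
from plant import readout, eyes
import cv2
p,d=eyes.read_camera('scene');cv2.imwrite('pics/s1.png',cv2.resize(p[150:350,180:400],None,fx=2.9,fy=2.9,interpolation=cv2.INTER_CUBIC))
s=readout.state();print(s['force'],s['tool_pos'],s['qpos'])
```

```text
[-0.69592013  2.22750739  3.03826938] [0.49401259 0.15855251 0.08927346] [ 1.88106480e-01  3.54553699e-01 -3.36770765e-01  8.79172759e-01
  2.43787509e-04  1.61301901e+00]
```

View pics/s1.png

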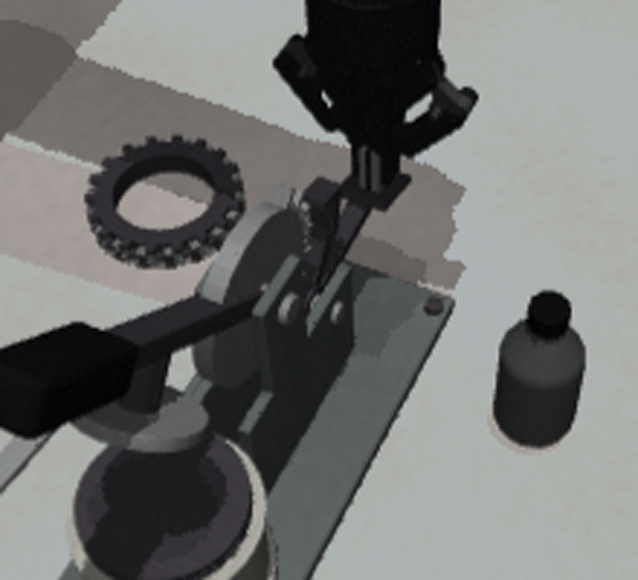

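The crop shows the fingers on the lowered tab at about (375,185), with the hook off the teeth at (310,215). Next I'll lift straight up and check.

{"op": "carry_out", "data": {"targets": [{"offset":[0,0,2],"dr":[0,0,0],"claw":0},{"offset":[0,0,7],"dr":[0,0,0],"claw":0},{"offset":[0,0,13],"dr":[0,0,0],"claw":0},{"offset":[0,0,19],"dr":[0,0,0],"claw":0},{"offset":[0,0,25],"dr":[0,0,0],"claw":0},{"offset":[0.8,-5,27],"dr":[0,0,0],"claw":0},{"offset":[1.5,-10,27],"dr":[0,0,0],"claw":0},{"offset":[2,-13,27],"dr":[0,0,0],"claw":0},{"offset":[2,-13,27],"dr":[0,0,0],"claw":0}]}}

```text
time_s: 5.4
tool_pos: [0.5139, 0.026, 0.3586]
orientation: [0.655, 0.755, -0.001, -0.0]
force: [0.4, 0.4, 0.2]
width: -0.0001
```

Run:
```python
from plant import readout, eyes
import cv2,numpy as np
p,d=eyes.read_camera('scene');cv2.imwrite('pics/s2.png',cv2.resize(p[150:350,180:400],None,fx=2.9,fy=2.9,interpolation=cv2.INTER_CUBIC));np.save('pics/s2.npy',d)
p,d=eyes.read_camera('top');cv2.imwrite('pics/t2.png',p);np.save('pics/t2.npy',d)
s=readout.state();print(s['force'],s['tool_pos'],s['qpos'],s['time_s'])
from h import *
for u,v in [(244,288),(250,287),(256,286)]: print(atdepth('top',u,v,d[v,u]))
for a in (0,.2,.25,.3):
    # tab centre in press y,z
    y=.055+.095*np.cos(a)+.035*np.sin(a); z=.08+.035*np.cos(a)-.095*np.sin(a); print(a,np.r_[.51705-.14603*y,.00484+.98928*y,z])
```

```text
[ 0.11793841  0.55099294 -0.47673564] [0.51358401 0.02818744 0.35876269] [-6.82984136e-02  2.56748695e-01  2.40033357e-01  1.55544778e+00
 -4.13790817e-04  1.35743676e+00] 5.5
[0.55275412 0.0523017  0.83220097]
[0.55239582 0.05214996 0.82523496]
[0.55328677 0.04982352 0.83332369]
0 [0.4951455 0.153232  0.115    ]
0.2 [0.49440662 0.15823751 0.09542874]
0.25 [0.49431228 0.15887665 0.09040856]
0.3 [0.49425469 0.15926678 0.08536236]
```

View pics/s2.png

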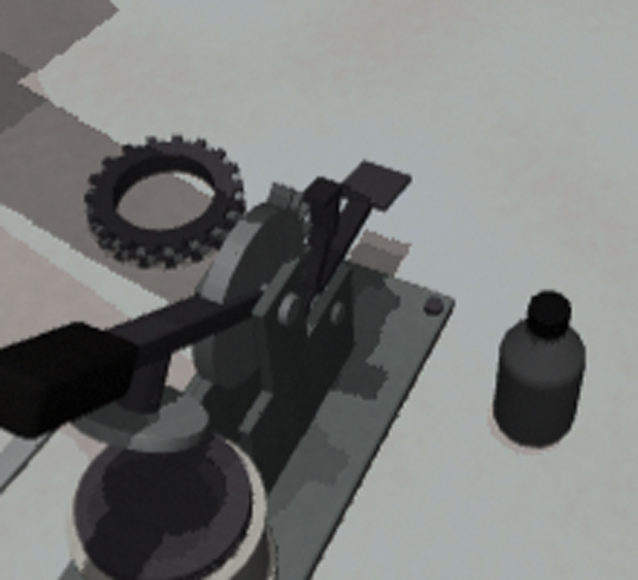

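View pics/t2.png

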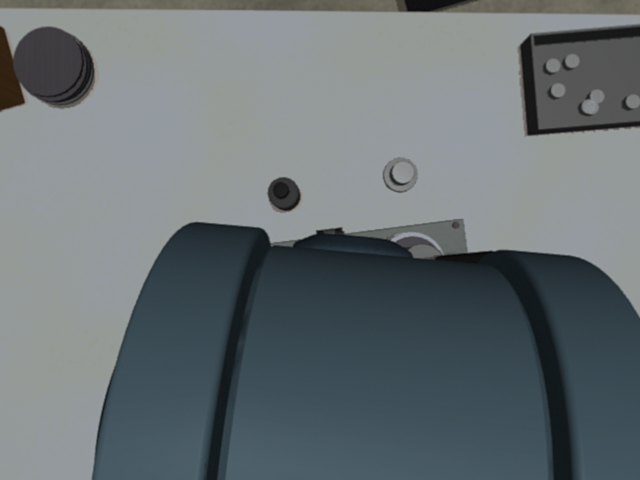

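The tab's centre is at (376,186) in the crop, about (309.5,214) in the full picture, and the hook is clear of the wheel. I'll check its height with the scene camera's depth and plan the arc.

Run:
```python
from h import *
d=np.load('pics/s2.npy')
for u,v in [(308,214),(310,214),(312,214)]: print(atdepth('scene',u,v,d[v,u]).round(4))
# grip contact plan relative to commanded now (0.514,0.028,0.359)
from plant import readout
s=readout.state()
c=np.array([.5139,.0284,.3587])
ex=np.array([np.cos(.14656),np.sin(.14656),0])
print(ex)
def grip(a,lift=0,s=.185):
    e=.70-a; y=-s*np.cos(e)+(.013+lift)*np.sin(e); return np.array([.51705-.14603*y,.00484+.98928*y,.15+s*np.sin(e)+(.013+lift)*np.cos(e)])
for lift,a in [(.06,.02),(.02,.02),(.01,.02)]+[(0,x) for x in np.arange(.05,.80,.075)]:
    g=grip(a,lift); tilt=np.interp(a,[0,.75],[25,0])
    print(lift,round(a,3),g.round(4),((g-c)*100).round(1),'tilt',round(tilt,1),(-ex*tilt/10).round(2))
print(s['tool_pos'])
```

```text
[0.4921 0.1552 0.0868]
[0.4942 0.1588 0.0848]
[0.4978 0.1601 0.0858]
[0.98927929 0.14603588 0.        ]
0.06 0.02 [ 0.5314 -0.0921  0.3231] [  1.7 -12.   -3.6] tilt 24.3 [-2.41 -0.36 -0.  ]
0.02 0.02 [ 0.535  -0.1169  0.292 ] [  2.1 -14.5  -6.7] tilt 24.3 [-2.41 -0.36 -0.  ]
0.01 0.02 [ 0.5359 -0.1232  0.2842] [  2.2 -15.2  -7.4] tilt 24.3 [-2.41 -0.36 -0.  ]
0 0.05 [ 0.5374 -0.1331  0.2723] [  2.4 -16.1  -8.6] tilt 23.3 [-2.31 -0.34 -0.  ]
0 0.125 [ 0.5387 -0.1418  0.2615] [  2.5 -17.   -9.7] tilt 20.8 [-2.06 -0.3  -0.  ]
0 0.2 [ 0.5398 -0.1496  0.2501] [  2.6 -17.8 -10.9] tilt 18.3 [-1.81 -0.27 -0.  ]
0 0.275 [ 0.5409 -0.1566  0.2381] [  2.7 -18.5 -12.1] tilt 15.8 [-1.57 -0.23 -0.  ]
0 0.35 [ 0.5418 -0.1627  0.2256] [  2.8 -19.1 -13.3] tilt 13.3 [-1.32 -0.19 -0.  ]
0 0.425 [ 0.5425 -0.1678  0.2127] [  2.9 -19.6 -14.6] tilt 10.8 [-1.07 -0.16 -0.  ]
0 0.5 [ 0.5431 -0.172   0.1995] [  2.9 -20.  -15.9] tilt 8.3 [-0.82 -0.12 -0.  ]
0 0.575 [ 0.5436 -0.1751  0.186 ] [  3.  -20.4 -17.3] tilt 5.8 [-0.58 -0.09 -0.  ]
0 0.65 [ 0.5439 -0.1773  0.1722] [  3.  -20.6 -18.6] tilt 3.3 [-0.33 -0.05 -0.  ]
0 0.725 [ 0.5441 -0.1784  0.1584] [  3.  -20.7 -20. ] tilt 0.8 [-0.08 -0.01 -0.  ]
[0.51358401 0.02818744 0.35876269]
```

Depth puts the tab at z≈0.0855, so the pawl angle is about 0.29 and clear. Now the lever.

{"op": "carry_out", "data": {"targets": [{"offset":[0.4,-3,0],"dr":[-0.6,-0.1,0],"claw":0},{"offset":[0.8,-6,-0.5],"dr":[-1.2,-0.2,0],"claw":0},{"offset":[1.3,-9,-2],"dr":[-1.8,-0.3,0],"claw":0},{"offset":[1.7,-12,-3.6],"dr":[-2.4,-0.36,0],"claw":0},{"offset":[1.9,-13.2,-5.1],"dr":[-2.4,-0.36,0],"claw":0},{"offset":[2.1,-14.5,-6.4],"dr":[-2.4,-0.36,0],"claw":0},{"offset":[2.1,-14.5,-6.4],"dr":[-2.4,-0.36,0],"claw":0}]}}

```text
time_s: 6.38
tool_pos: [0.534, -0.1158, 0.294]
orientation: [0.639, 0.74, -0.138, 0.158]
force: [-0.3, -0.0, 0.1]
width: -0.0003
```

Run:
```python
from plant import readout, eyes
import cv2,numpy as np
p,d=eyes.read_camera('scene');cv2.imwrite('pics/s3.png',cv2.resize(p[150:350,130:350],None,fx=2.9,fy=2.9,interpolation=cv2.INTER_CUBIC))
s=readout.state();print(s['force'],s['tool_pos'],s['orientation'],s['qpos'])
```

```text
[-0.89976289 -0.29513083  0.27194687] [ 0.53441307 -0.11566395  0.29493752] [ 0.63867839  0.74026822 -0.1371998   0.15896254] [-0.1025934   0.21756732 -0.04764412  1.19485563 -0.40921659  1.29812436]
```

View pics/s3.png

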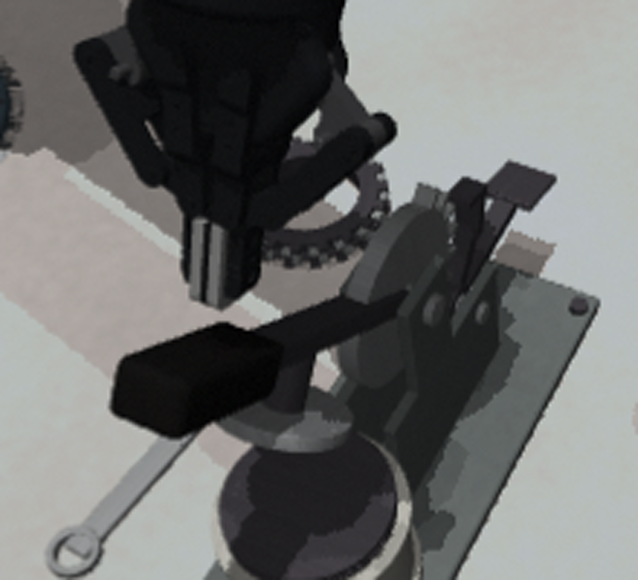

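{"op": "carry_out", "data": {"targets": [{"offset":[0.1,-0.8,-1.2],"dr":[0,0,0],"claw":0},{"offset":[0.3,-1.6,-2.2],"dr":[0.1,0.02,0],"claw":0},{"offset":[0.35,-2.1,-2.8],"dr":[0.2,0.03,0],"claw":0},{"offset":[0.4,-2.5,-3.3],"dr":[0.35,0.05,0],"claw":0},{"offset":[0.45,-2.9,-3.9],"dr":[0.45,0.07,0],"claw":0},{"offset":[0.5,-3.3,-4.5],"dr":[0.6,0.09,0],"claw":0},{"offset":[0.6,-4.0,-5.7],"dr":[0.84,0.13,0],"claw":0},{"offset":[0.7,-4.6,-6.9],"dr":[1.09,0.17,0],"claw":0},{"offset":[0.8,-5.1,-8.2],"dr":[1.34,0.2,0],"claw":0},{"offset":[0.8,-5.5,-9.5],"dr":[1.59,0.24,0],"claw":0},{"offset":[0.9,-5.9,-10.9],"dr":[1.83,0.27,0],"claw":0},{"offset":[0.9,-6.1,-12.2],"dr":[2.08,0.31,0],"claw":0},{"offset":[0.9,-6.1,-12.2],"dr":[2.08,0.31,0],"claw":0}]}}

```text
time_s: 8.05
tool_pos: [0.5431, -0.1791, 0.1721]
orientation: [0.654, 0.756, -0.019, 0.021]
force: [-0.3, -0.4, 0.8]
width: -0.0001
```

Run:
```python
from plant import readout, eyes
import cv2,numpy as np
p,d=eyes.read_camera('scene');cv2.imwrite('pics/s4.png',cv2.resize(p[150:380,130:350],None,fx=2.6,fy=2.6,interpolation=cv2.INTER_CUBIC))
s=readout.state();print(s['force'],s['tool_pos'],s['orientation'],s['qpos'])
```

```text
[-0.8807158  -0.34149244 -0.2717108 ] [ 0.54306889 -0.17877958  0.17258337] [ 0.65404809  0.75590892 -0.0194218   0.02110912] [-0.40172642  0.37082405 -0.08334377  1.08832232 -0.04991527  1.02412599]
```

View pics/s4.png

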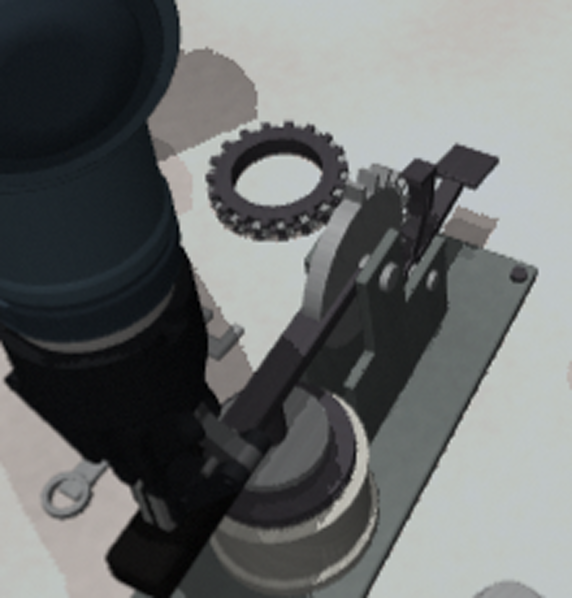

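The lever is down to about 0.65, with the fingers on the grip at about (160,490) and the pawl still off. Now the last bit, to the stop.

{"op": "carry_out", "data": {"targets": [{"offset":[0,-0.1,-0.7],"dr":[0.12,0.02,0],"claw":0},{"offset":[0,-0.1,-1.4],"dr":[0.24,0.04,0],"claw":0},{"offset":[0,-0.1,-1.8],"dr":[0.3,0.04,0],"claw":0},{"offset":[0,-0.1,-2.1],"dr":[0.3,0.04,0],"claw":0},{"offset":[0,-0.1,-2.1],"dr":[0.3,0.04,0],"claw":0}]}}

```text
time_s: 8.72
tool_pos: [0.544, -0.1795, 0.1537]
orientation: [0.654, 0.757, -0.001, 0.003]
force: [-3.6, -1.9, 9.8]
width: -0.0002
```

{"op": "carry_out", "data": {"targets": [{"offset":[0,0,-0.2],"dr":[0,0,0],"claw":0},{"offset":[0,0,-0.4],"dr":[0,0,0],"claw":0},{"offset":[0,0,-0.4],"dr":[0,0,0],"claw":0}]}}

```text
time_s: 9.1
tool_pos: [0.5442, -0.1796, 0.1533]
orientation: [0.654, 0.757, -0.001, 0.004]
force: [-11.1, 1.4, 30.0]
width: -0.0001
```

Hard stop: the force rose to 30 N with only 0.4 mm of motion. I'll back off straight up and check.

{"op": "carry_out", "data": {"targets": [{"offset":[0,0,1],"dr":[0,0,0],"claw":0},{"offset":[0,0,5],"dr":[0,0,0],"claw":0},{"offset":[0,0,10],"dr":[0,0,0],"claw":0},{"offset":[0,0,16],"dr":[0,0,0],"claw":0},{"offset":[0,0,20],"dr":[0,0,0],"claw":0},{"offset":[-3,-4,22],"dr":[0,0,0],"claw":0},{"offset":[-6,-8,22],"dr":[0,0,0],"claw":0},{"offset":[-9,-12,22],"dr":[0,0,0],"claw":0},{"offset":[-12,-16,22],"dr":[0,0,0],"claw":0},{"offset":[-15,-20,22],"dr":[0,0,0],"claw":0},{"offset":[-17,-23,22],"dr":[0,0,0],"claw":0},{"offset":[-17,-23,22],"dr":[0,0,0],"claw":0}]}}

```text
time_s: 10.6
tool_pos: [0.3727, -0.4101, 0.3671]
orientation: [0.655, 0.756, -0.0, 0.001]
force: [0.4, -0.4, 0.3]
width: -0.0002
```

Run:
```python
from plant import readout, eyes
import cv2,numpy as np
from h import *
p,d=eyes.read_camera('scene');cv2.imwrite('pics/s5.png',cv2.resize(p[150:430,130:400],None,fx=2.1,fy=2.1,interpolation=cv2.INTER_CUBIC))
print('tab',[atdepth('scene',u,v,d[v,u]).round(4) for u,v in [(308,214),(310,214),(312,214)]])
p,d=eyes.read_camera('top');cv2.imwrite('pics/t5.png',p)
print('tab',[atdepth('top',u,v,d[v,u]).round(4) for u,v in [(248,286),(252,286)]])
print('grip',[atdepth('top',u,v,d[v,u]).round(4) for u,v in [(465,261),(470,260),(474,260),(480,259),(485,258)]])
s=readout.state();print(s['force'],s['tool_pos'],s['time_s'])
```

```text
tab [array([0.4932, 0.1536, 0.0889]), array([0.4958, 0.1564, 0.088 ]), array([0.4982, 0.1594, 0.0866])]
tab [array([0.4927, 0.1624, 0.0893]), array([0.4929, 0.156 , 0.089 ])]
grip [array([ 0.5419, -0.1658,  0.1539]), array([ 0.5436, -0.1724,  0.1562]), array([ 0.5437, -0.1783,  0.1561]), array([ 0.5454, -0.1875,  0.1542]), array([ 0.547 , -0.1948,  0.1543])]
[-0.45924507 -0.05923309  0.45663247] [ 0.37409721 -0.40817984  0.36769078] 10.7
```

View pics/s5.png

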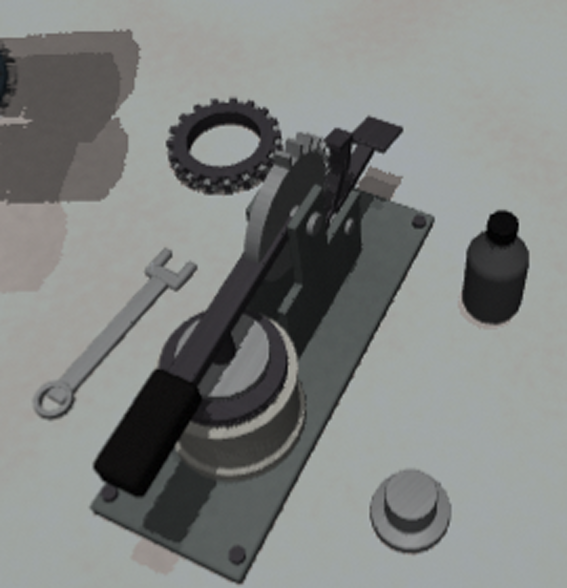

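View pics/t5.png

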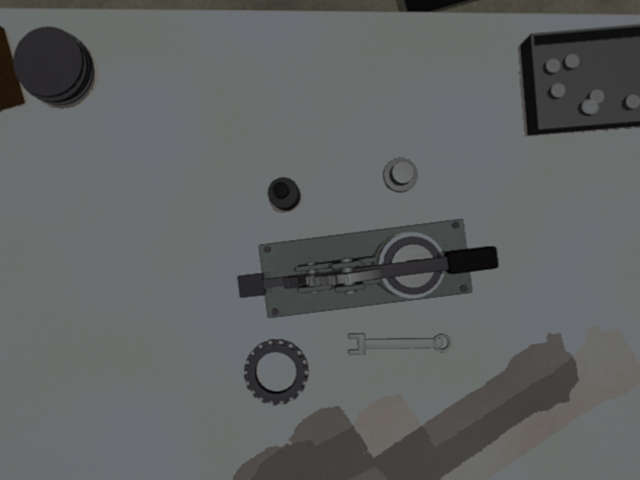

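Both views show the lever down, with the grip at z≈0.155 (about 0.154 expected). The tab is at z≈0.088, so the pawl is at about 0.27, and the bystanders are where they were.

```bash
python3 -c "
from plant import ctrl; print(ctrl.job_done())"
```

```text
the job is handed in; nothing more can be done
None
```

The pawl is off the teeth and the lever is fully down on the clutch plates. I handed the job in at about 10.7 s on the robot's clock, with the arm clear of everything.

- **Pawl:** I pressed the tab down first with closed fingers. In the last camera check the tab was at z ≈ 0.088 m, so the pawl angle is about 0.27 (the hook is clear from about 0.17). A check before the lever move read z ≈ 0.0855 m, or about 0.29. The two differ by 2–3 mm, which could be calibration or depth error, and both are well clear of the teeth.
- **Lever:** I then pushed the grip down along its arc to the hard stop, where the force rose to 30 N for under 0.5 mm of further motion. After I backed off, the grip top stayed level at z ≈ 0.154–0.156 m, against 0.154 m expected at the stop.
- **Bystanders:** by eye, the plates, oil bottle, hub and spanner are where they were in the first picture. I did not measure their positions.

No check failed.

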